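Purge the tube analyser and hold its sprung lid open

TASK

Purge the chamber of the tube analyser: with its lid shut, press the sprung pump lever at its side all the way down and let it come all the way back up, for at least three full strokes. Then lift the lid at its bar handle and hold it open at 60 degrees from shut so that a colleague can change the tubes; it springs shut if let go, so finish while still holding it there, steady, with your hand off the lever. Leave the bottle, the beaker and the tube rack where they stand.

Things in the scene. Friction and masses are not known exactly. Their poses are not given: they have to be found in the camera images.
- analyser: white bench instrument, fixed; housing x -110 to +130 mm, 180 mm wide, tube chamber in front (rim 100 mm high, under the lid), display block to 170 mm high at x +60 to +130; hand air pump on its +y side. Origin: on the bench, mid width; x points from its front (handle, robot side) to its back, y to the pump side, z up. Place and yaw (to 0.25 rad) vary.
- lid (a joint): angle of the chamber lid, rad: 0 shut (level), grows as the front edge rises, 1.047 is 60 degrees, stop at 1.45. A spring and its weight always pull it shut, with about 2 to 4 N at the handle; it stays nowhere by itself.
- flap: the grey lid panel (132 x 180 x 12 mm) with its steel bar handle, one rigid piece turning with the lid. Origin on the hinge line, mid width; with the lid shut x, y, z are the analyser's, the panel reaches to x = -132 mm and the handle lies at x = -175 mm.
- lid_handle (a point): middle of the lid's handle: round steel bar 12 mm thick, 118 mm long along y, 37 mm clear in front of the lid's edge, free above and below, on two 8 mm arms at y = +-55 mm (102 mm clear between). Shut, it is 106 mm high, 155 mm in front of the analyser's origin. It moves on a circle of radius 175 mm about lid_hinge; the bar may turn between the fingers.
- lid_hinge (a point): fixed point on the lid's hinge axis, mid width, 106 mm up, 20 mm behind the analyser's origin; the axis runs along the analyser's y.
- lever (a joint): angle of the pump lever, rad: 0 fully up (rest), grows as it is pressed down, 0.65 fully down at its stop. A spring drives it back up when let go in well under a second; at the grip it takes about 1.5 N at the top to 6.5 N at the bottom.
- lever_grip (a point): centre of the lever's black cross grip: bar 22 mm thick, 80 mm long along the analyser's y, at the lever's front end; press it from above. 203 mm high at rest, 102 mm fully down. It moves on a circle of radius 160 mm about lever_pivot, from 0.44 rad above level at rest to 0.21 rad below level at the stop.
- lever_pivot (a point): fixed point on the lever's pivot axis (along the analyser's y), 135 mm up, 180 mm to the analyser's +y side of its origin; the lever reaches from it towards the front (-x).
- bottle: closed white plastic bottle, 68 mm diameter, 150 mm tall, loose; origin under its centre. Leave alone.
- beaker: empty glass beaker, 72 mm diameter, 90 mm tall, loose; origin under its centre. Leave alone.
- rack: grey test-tube rack with tubes, 160 x 70 mm, 88 mm tall, loose, long along its x; origin under its centre. Leave alone.

How it is judged:
By the outcome, as a careful person would: the job done as asked, in the order asked, and still so for the second after the job is handed in, while the arm keeps its last pose, push and grip.
It also fails if it takes over 54 s, if anything falls off the work surface, if the arm or the gripper's body presses on something with over 40 N, if the wrist force passes 120 N, or if a joint passes its speed limit or range.

ROBOT

A 7-joint arm with a two-finger parallel gripper is mounted at the origin on the work surface. World frame = base frame: x ahead of the robot, y to its left, z up, the work surface at z = 0. Lengths are in m, angles in rad, forces in N, time in s.
With the tool pointing down it reaches from about 0.425 to 0.925 m from the base axis. Payload 6.8 kg.
Tool frame: the origin (TCP) lies midway between the tips of the shut fingers; the grasp point (between the pads) lies 19 mm behind it (r.grip_depth is the distance from the TCP to the grasp point, in m); z points along the fingers, y is the line along which they close (so a half turn about z gives the same grasp; the last joint's range is limited). The gripper opens to 85 mm and grips with 20 to 120 N. Pads are 22 mm wide; open, the fingers measure 114 mm over their backs; the gripper's body (76 mm by 85 mm) begins 54 mm behind the grasp point. The pads swing forward as they close: fully open they stand 13 mm farther back than shut.
Start: joints at [0.995, 0.477, 0.022, 1.555, -0.011, 1.109, -0.083], TCP at [0.304, -0.602, 0.231] pointing down, gripper open.
Joint ranges: [-2.96, 2.96], [-0.34, 2.1], [-1.41, 1.46], [0.24, 2.44], [-1.37, 4.51], [0.17, 1.92], [-2.96, 2.96]. Speed limits (rad/s): [2.39, 2.39, 3.14, 3.14, 3.14, 3.14, 3.14].

INTERFACE

Orientations are given as a rotation vector (axis times angle).
In Python, from bench import telemetry, grab_frame, calibration, order, silhouettes, r gives the robot as it stands.
- The arm moves only by the tool apply_moves, never from a script. Its argument "moves" is a list of rows, each a list of 7 numbers: the turn, a rotation vector about the tool's x, y, z scaled (see below), then the shift along the tool's x, y, z scaled (see below), then the opening, from -1 (shut) to 1 (fully open). A call has exactly 8 rows; each row shifts and turns the commanded pose from where the row before left it, along the tool's axes as they then stand; what a row does not reach is not made up. The controller multiplies each number of a shift by 1000 mm and each number of a turn by 6 degrees. A row lasts 1/12 s, in which the tool goes at most 41.7 mm and 7.16 degrees, less where a joint would pass 70% of its speed; a pose out of reach is approached as far as the arm can. A call with a number of a shift or a turn outside -1 to 1 is refused whole. A call with a gripper value outside its range is refused whole. The fingers move at their own pace and stop on an object; "grip_force" is the grip in N (left out, the last holds). Time passes only in rows, so rows that do not move let the fingers close, or fill a call up. It gives the time, the measured TCP pose, the force, the opening and the grip force at its end, in the units of the state.
- telemetry.get_obs(): the state, without advancing time (a new reading comes with each control period).
- grab_frame(name): name is "side" or "top"; returns the picture (420x560x3 uint8, blue, green, red); there is no depth.
- calibration(name): a dict with "fx", "fy", "cx", "cy" (pixels), "world_from_camera" (4x4, takes a point from camera to world coordinates). Camera axes: x right, y down, z forward; pixel columns grow to the right and rows downward; lengths in m; the calibration is good to about 2 mm. A picture is of the moment at which its call begins. calibration takes no time and is no camera call.
- order.hand_in(): hands the job in; it is judged then, once.
Trained networks look in the newest picture that a camera, given by its name, has taken for a name from the list of things; names that differ only in an ending like _2 or _b are one class to them, and where a whole thing is asked for, a point or a joint stands for the part that bears it (a point fixed in the world has none). Each returns a list of dicts, best first, with "p" (0 to 1); they miss things now and then, are a little off and sometimes report something else, mostly with a low value. They report only what shows in the picture. A call takes as long as a camera call.
- silhouettes(thing, camera): "mask" (420x560 bool, what is visible of it) and "extent" ([centre column, centre row, width, height] in pixels, round what is visible of it).
The state is a dict: "clock": time; "joints": joint angles; "qvel": joint speeds; "tau": joint torques, N m; "tcp_pos": TCP position; "orientation": TCP orientation; "contact_force": force on the tool from outside, world axes, zero at the start; "moment": the same for the moment, N m; "grip_width": finger opening in m; "gripper_force": force on a finger pad.
Only numpy, scipy, OpenCV 4.12 (cv2) and the standard library are available. Lean on these libraries where they do the work, as an engineer would, in place of code of your own. Each camera call takes 0.05 s, during which the arm holds its last target. There are 200 camera calls.

## Working session

There is one attempt and no reset: what is moved stays moved. The work goes in short steps, Python scripts to look and compute and a tool call to move; the robot and the scene stay as the last step left them, time stands still between calls to the robot, and variables do not carry over. Pictures are saved under pics/ and viewed, at most 10 in all, crops included, and the job is handed in when it is done.

Besides the shell and the picture viewer there is one more tool, called after "Request:" as name([rows], argument=value, ...), one row to a line, values as JSON. apply_moves: Moves the arm, as the interface text tells. Its arguments: {"type":"object","properties":{"moves":{"type":"array"},"grip_force":{"type":"number"}},"required":["moves"]}

```bash
ls; mkdir -p pics
cat > h.py <<'E'
import numpy as np, cv2
from bench import telemetry, grab_frame, calibration, order, silhouettes, r
from scipy.spatial.transform import Rotation as R
def proj(name,P):
    c=calibration(name);M=np.linalg.inv(c["world_from_camera"]);P=np.atleast_2d(P)
    q=P@M[:3,:3].T+M[:3,3];return np.c_[c["fx"]*q[:,0]/q[:,2]+c["cx"],c["fy"]*q[:,1]/q[:,2]+c["cy"]]
def ray(name,uv,z):
    c=calibration(name);M=np.array(c["world_from_camera"]);d=M[:3,:3]@[(uv[0]-c["cx"])/c["fx"],(uv[1]-c["cy"])/c["fy"],1]
    o=M[:3,3];return o+d*(z-o[2])/d[2]
E
python3 - <<'E'
from h import *
np.set_printoptions(precision=4,suppress=True)
o=telemetry.get_obs();print(o)
for n in("side","top"):
    cv2.imwrite(f"pics/{n}0.png",grab_frame(n));c=calibration(n);print(n,c["fx"],np.array(c["world_from_camera"]))
    for t in("analyser","flap","lid_handle","lever_grip","lever","bottle","beaker","rack"):
        print(t,[(round(d["p"],2),np.round(d["extent"]),d["mask"].sum()) for d in silhouettes(t,n)][:2])
E
```

```text
pics
{'clock': 0.0, 'joints': array([ 0.9949,  0.4778,  0.0224,  1.5564, -0.0115,  1.1093, -0.0831]), 'qvel': array([ 0.0006, -0.001 ,  0.0011,  0.0008, -0.0008, -0.0001, -0.0008]), 'tau': array([ -0.0004, -59.6448,   1.6079, -28.1201,   0.0125,   0.0093,
        -0.    ]), 'tcp_pos': array([ 0.3041, -0.602 ,  0.2303]), 'orientation': array([-3.0544, -0.7278,  0.0009]), 'contact_force': array([-0.4678,  0.2044, -0.4312]), 'moment': array([ 0.0004,  0.0146, -0.0129]), 'gripper_force': 0.0, 'grip_width': 0.085319825504001}
side 426.56292257259173 [[-0.9499 -0.1783  0.2566  0.293 ]
 [-0.312   0.498  -0.8091  0.9265]
 [ 0.0165 -0.8487 -0.5286  0.7236]
 [ 0.      0.      0.      1.    ]]
analyser [(0.84, array([256., 217., 128., 106.]), np.int64(8314))]
flap [(0.69, array([283., 206.,  77.,  40.]), np.int64(1413))]
lid_handle [(0.68, array([283., 208.,  74.,  38.]), np.int64(1539))]
lever_grip [(0.79, array([254., 218.,  92.,  27.]), np.int64(650))]
lever [(0.62, array([255., 216.,  91.,  30.]), np.int64(692))]
bottle [(0.86, array([291., 176.,  21.,  34.]), np.int64(425)), (0.67, array([
[... 210 characters left out ...]
  0.1656  0.4146]
 [-0.9995  0.0135 -0.0287  0.057 ]
 [ 0.0261 -0.166  -0.9858  1.1101]
 [ 0.      0.      0.      1.    ]]
analyser [(0.84, array([287., 164., 142., 132.]), np.int64(12719))]
flap [(0.84, array([315., 189.,  74.,  76.]), np.int64(4611))]
lid_handle [(0.74, array([318., 189.,  78.,  72.]), np.int64(4626))]
lever_grip [(0.55, array([235., 169.,  39.,  92.]), np.int64(953)), (0.16, array([394., 235.,  36.,  29.]), np.int64(838))]
lever [(0.9, array([235., 173.,  43.,  96.]), np.int64(960))]
bottle [(0.88, array([387., 175.,  33.,  35.]), np.int64(883))]
beaker [(0.86, array([394., 235.,  32.,  30.]), np.int64(834))]
rack [(0.61, array([198., 197.,  35.,  69.]), np.int64(2137))]
```

View pics/side0.png

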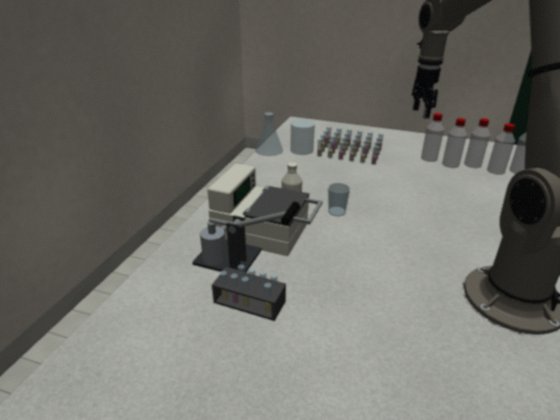

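View pics/top0.png

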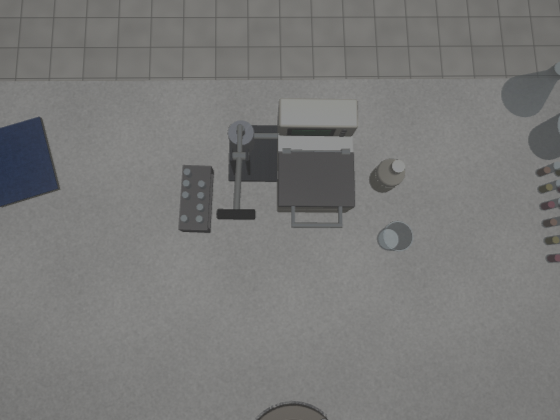

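The side view shows the lever grip at about (290,212) and the bar handle at about (317,210). In the top view the grip is at about (236,214), the handle bar at about (317,226), and the lid corners at about (279,150), (353,152), (354,208) and (278,207). I'll enlarge both to get more exact pixels.

Run:
```python
from h import *
a=cv2.imread("pics/top0.png")[90:240,170:420];cv2.imwrite("pics/topc.png",cv2.resize(np.clip(a*1.6,0,255).astype(np.uint8),None,fx=3.2,fy=3.2,interpolation=cv2.INTER_CUBIC))
a=cv2.imread("pics/side0.png")[150:290,180:360];cv2.imwrite("pics/sidec.png",cv2.resize(np.clip(a*1.6,0,255).astype(np.uint8),None,fx=4,fy=4,interpolation=cv2.INTER_CUBIC))
```

```text
(no output)
```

View pics/topc.png

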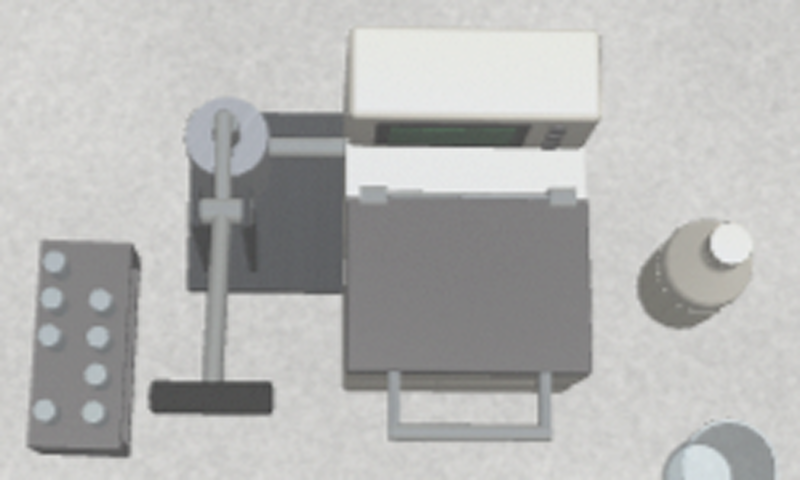

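View pics/sidec.png

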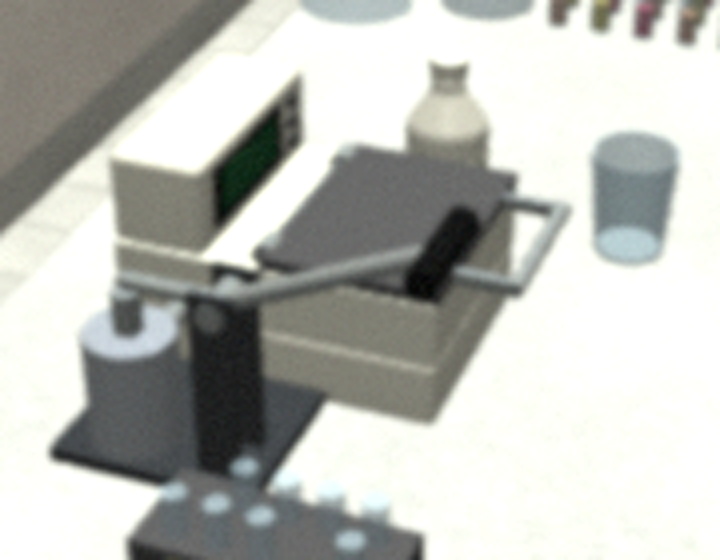

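The top crop shows the handle bar centreline between (388,432) and (551,432) and the grip spanning (150–273, 380–413). The front edge of the lid lies at y≈372. The side crop shows the grip centre at (442,251) and the bar ends at (567,208) and (518,290). Next I fit the analyser pose to these points.

```bash
cat >> h.py <<'E'
def A2W(p,P):
    P=np.atleast_2d(P);c,s=np.cos(p[2]),np.sin(p[2]);return np.c_[p[0]+c*P[:,0]-s*P[:,1],p[1]+s*P[:,0]+c*P[:,1],P[:,2]]
E
python3 - <<'E'
from h import *
from scipy.optimize import least_squares
np.set_printoptions(precision=4,suppress=True)
T=[((388,432),(-.155,.059,.106)),((551,432),(-.155,-.059,.106)),((151,397),(-.145,.22,.203)),((272,397),(-.145,.14,.203)),
((347,371),(-.112,.09,.112)),((590,374),(-.112,-.09,.112)),((352,30),(.13,.09,.17)),((600,32),(.13,-.09,.17))]
S=[((567,208),(-.155,-.059,.106)),((518,290),(-.155,.059,.106)),((442,251),(-.145,.18,.203))]
def res(p):
    out=[]
    for n,L,f,o in(("top",T,3.2,(170,90)),("side",S,4,(180,150))):
        q=proj(n,A2W(p,[b for a,b in L]));m=np.array([a for a,b in L])/f+o;out.append(q-m)
    return np.vstack(out)
s=least_squares(lambda p:res(p).ravel(),[.75,-.05,0],loss="soft_l1");print(s.x);print(res(s.x))
for k,P in dict(handle=(-.155,0,.106),grip=(-.145,.18,.203),griplow=(-.156,.18,.102),hinge=(.02,0,.106),handle60=(.02-.175*.5,0,.106+.175*.866)).items():
    w=A2W(s.x,[P])[0];print(k,w,np.hypot(*w[:2]))
o=telemetry.get_obs();print(R.from_rotvec(o["orientation"]).as_matrix())
np.save("pose.npy",s.x)
E
```

```text
[ 0.6859 -0.0675 -0.0276]
[[-0.2117  0.0841]
 [-0.3255  0.7226]
 [-0.4143 -0.173 ]
 [ 0.1043  0.3302]
 [-0.5549  0.1961]
 [ 0.9398  0.3116]
 [-0.4203 -2.3217]
 [ 0.8161 -1.402 ]
 [-0.1165 -0.3296]
 [-0.1332 -0.2429]
 [ 0.866  -0.0585]]
handle [ 0.531  -0.0633  0.106 ] 0.5347163065892263
grip [0.5459 0.1164 0.203 ] 0.5581985733825047
griplow [0.5349 0.1167 0.102 ] 0.5475139477531942
hinge [ 0.7059 -0.0681  0.106 ] 0.7091709996187261
handle60 [ 0.6184 -0.0657  0.2576] 0.6219053526191292
[[ 0.8926  0.4509  0.    ]
 [ 0.4509 -0.8926  0.    ]
 [ 0.     -0.     -1.    ]]
```

Request:
apply_moves([
  [0,0,-1,0,0,-0.008,-1],
  [0,0,-1,0,0,-0.008,-1],
  [0,0,-1,0,0,-0.008,-1],
  [0,0,-1,0,0,-0.008,-1],
  [0,0,-1,0,0,-0.008,-1],
  [0,0,-1,0,0,-0.008,-1],
  [0,0,-1,0,0,-0.008,-1],
  [0,0,-1,0,0,-0.008,-1],
])

```text
clock: 1.57
tcp_pos: [0.3043, -0.6025, 0.2957]
orientation: [-2.491, -1.914, 0.0]
contact_force: [0.4, -0.5, 0.5]
grip_width: -0.0
gripper_force: 0.0
```

Request:
apply_moves([
  [0,0,-1,0,0,0,-1],
  [0,0,-1,0,0,0,-1],
  [0,0,-0.27,0.02,0.007,0,-1],
  [0,0,0,0.038,0.012,0,-1],
  [0,0,0,0.038,0.012,0,-1],
  [0,0,0,0.038,0.012,0,-1],
  [0,0,0,0.038,0.012,0,-1],
  [0,0,0,0.038,0.012,0,-1],
])

```text
clock: 2.23
tcp_pos: [0.3779, -0.3929, 0.2954]
orientation: [2.252, 2.19, -0.0]
contact_force: [1.1, -0.2, 0.2]
grip_width: 0.0
gripper_force: 0.0
```

Request:
apply_moves([
  [0,0,0,0.038,0.012,0,-1],
  [0,0,0,0.038,0.012,0,-1],
  [0,0,0,0.038,0.012,0,-1],
  [0,0,0,0.038,0.012,0,-1],
  [0,0,0,0.038,0.012,0,-1],
  [0,0,0,0.038,0.012,0,-1],
  [0,0,0,0.038,0.012,0,-1],
  [0,0,0,0.02,0.006,0,-1],
])

```text
clock: 2.9
tcp_pos: [0.4768, -0.106, 0.2959]
orientation: [2.246, 2.196, 0.003]
contact_force: [-0.0, -0.4, 0.9]
grip_width: 0.0002
gripper_force: 0.0
```

Request:
apply_moves([
  [0,0,0,0.037,0.0105,0,-1],
  [0,0,0,0.037,0.0105,0,-1],
  [0,0,0,0.037,0.0105,0,-1],
  [0,0,0,0.037,0.0105,0,-1],
  [0,0,0,0.037,0.0105,0,-1],
  [0,0,0,0.037,0.0105,0.01,-1],
  [0,0,0,0,0,0.03,-1],
  [0,0,0,0,0,0.015,-1],
])

```text
clock: 3.57
tcp_pos: [0.544, 0.1121, 0.2385]
orientation: [-2.245, -2.195, -0.0]
contact_force: [-0.2, -0.7, -0.7]
grip_width: -0.0001
gripper_force: 0.0
```

Run:
```python
from h import *
np.set_printoptions(precision=4,suppress=True)
o=telemetry.get_obs();p=np.load("pose.npy");print(o["tcp_pos"],o["joints"])
a=grab_frame("side");b=grab_frame("top")
for im,n in((a,"side"),(b,"top")): print(proj(n,[o["tcp_pos"],A2W(p,[(-.145,.18,.214)])[0]]))
u=np.hstack([cv2.resize(x,None,fx=4,fy=4,interpolation=cv2.INTER_CUBIC) for x in (a[150:290,240:340],b[140:280,185:285])])
cv2.imwrite("pics/press.png",np.clip(u*1.6,0,255).astype(np.uint8))
```

```text
[0.544  0.1121 0.2385] [ 0.2021  0.342  -0.6399  1.802   0.2282  1.073  -0.5424]
[[293.0169 198.751 ]
 [291.4539 208.6514]]
[[236.9509 212.5307]
 [235.6078 213.3832]]
```

View pics/press.png

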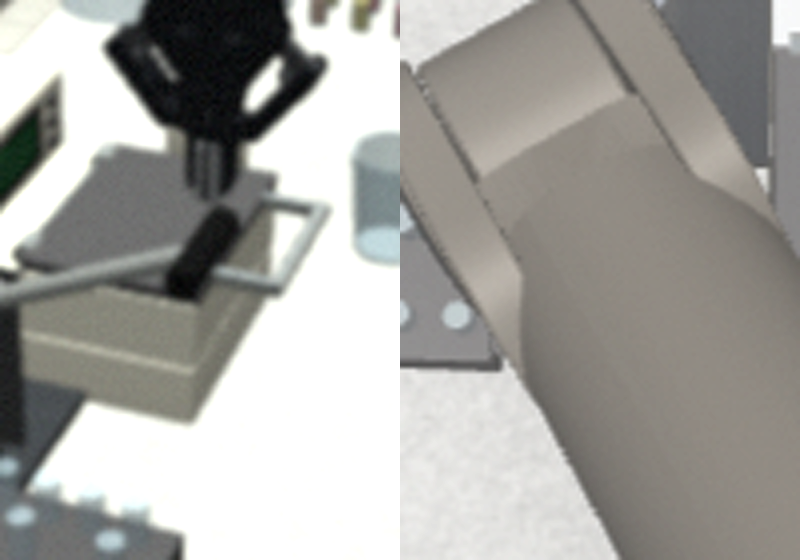

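The side view shows the shut fingertips at (212,195), right over the black grip at (205,250), so they line up. First stroke.

Request:
apply_moves([
  [0,0,0,0.004,0,0.018,-1],
  [0,0,0,0,-0.002,0.018,-1],
  [0,0,0,0,-0.004,0.018,-1],
  [0,0,0,0,-0.003,0.018,-1],
  [0,0,0,0,-0.002,0.018,-1],
  [0,0,0,0,0,0.018,-1],
  [0,0,0,0,0.002,0.018,-1],
  [0,0,0,0,0,0.002,-1],
])

```text
clock: 4.33
tcp_pos: [0.5362, 0.113, 0.1122]
orientation: [-2.253, -2.189, 0.0]
contact_force: [-4.6, -0.9, 11.5]
grip_width: -0.0002
gripper_force: 5.2
```

Run:
```python
from h import *
np.set_printoptions(precision=4,suppress=True)
a=grab_frame("side");o=telemetry.get_obs();p=np.load("pose.npy");print(o["clock"],o["tcp_pos"],o["contact_force"])
print(proj("side",[o["tcp_pos"],A2W(p,[(-.156,.18,.102)])[0]]))
cv2.imwrite("pics/down1.png",np.clip(cv2.resize(a[150:290,200:340],None,fx=4,fy=4,interpolation=cv2.INTER_CUBIC)*1.6,0,255).astype(np.uint8))
```

```text
4.3833 [0.5361 0.1129 0.1129] [-3.0644  0.2413  6.0765]
[[294.9665 244.0866]
 [294.8283 248.6485]]
```

View pics/down1.png

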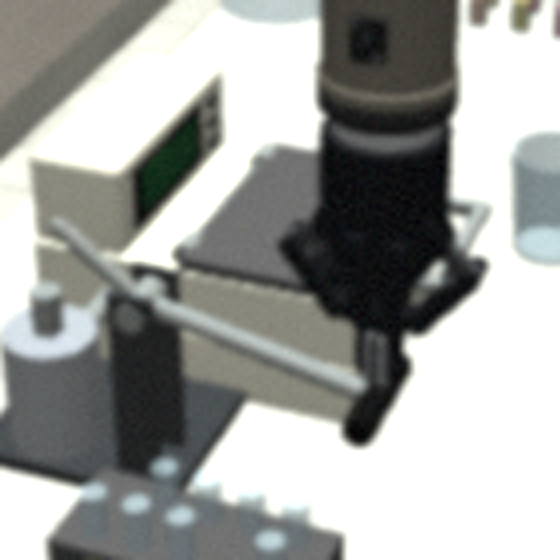

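The picture shows the lever pressed low, with the fingertips on the grip at (375,400). The force reads only the spring load, so I'll push a little further to make sure of the stop.

Request:
apply_moves([
  [0,0,0,0.003,0,0.003,-1],
  [0,0,0,0,0,0.003,-1],
  [0,0,0,0,0,0.002,-1],
  [0,0,0,0,0,0,-1],
  [0,0,0,0,0,0,-1],
  [0,0,0,0,0,0,-1],
  [0,0,0,0,0,0,-1],
  [0,0,0,0,0,0,-1],
])

```text
clock: 5.05
tcp_pos: [0.5371, 0.1138, 0.1097]
orientation: [2.251, 2.183, -0.003]
contact_force: [-13.5, -9.5, 39.6]
grip_width: -0.0004
gripper_force: 19.6
```

Request:
apply_moves([
  [0,0,0,0,-0.002,-0.03,-1],
  [0,0,0,0,0.002,-0.034,-1],
  [0,0,0,0,0.005,-0.034,-1],
  [0,0,0,0,0.004,-0.034,-1],
  [0,0,0,0,0,0,-1],
  [0,0,0,0,0,0,-1],
  [0,0,0,0,0,0,-1],
  [0,0,0,0,0,0,-1],
])

```text
clock: 5.72
tcp_pos: [0.5442, 0.1153, 0.2356]
orientation: [-2.252, -2.19, 0.002]
contact_force: [0.1, -0.4, -0.0]
grip_width: -0.0001
gripper_force: 0.0
```

Run:
```python
from h import *
np.set_printoptions(precision=4,suppress=True)
a=grab_frame("side");o=telemetry.get_obs();print(o["clock"],o["tcp_pos"],o["contact_force"])
cv2.imwrite("pics/up1.png",np.clip(cv2.resize(a[150:290,200:340],None,fx=4,fy=4,interpolation=cv2.INTER_CUBIC)*1.6,0,255).astype(np.uint8))
```

```text
5.7667 [0.5441 0.1154 0.2353] [ 0.6227  0.2208 -1.3596]
```

View pics/up1.png

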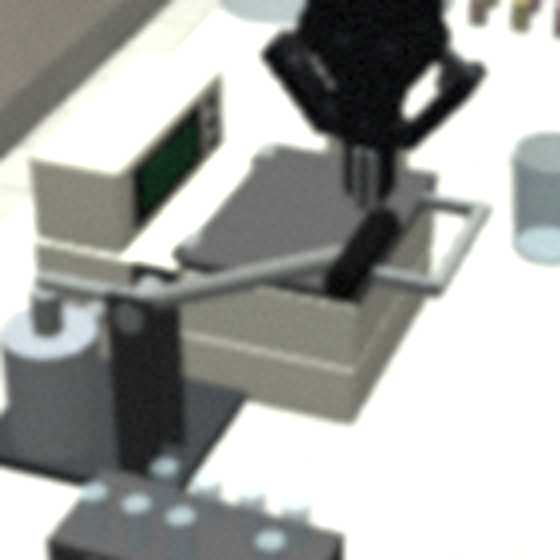

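Lever fully back up at its rest height: the grip lies at (362,250) in the crop, as before. Now three more strokes.

Request:
apply_moves([
  [0,0,0,0,0,0.022,-1],
  [0,0,0,0,-0.003,0.022,-1],
  [0,0,0,0,-0.004,0.022,-1],
  [0,0,0,0,-0.003,0.022,-1],
  [0,0,0,0,-0.001,0.022,-1],
  [0,0,0,0,0.002,0.02,-1],
  [0,0,0,0,0,0,-1],
  [0,0,0,0,0,0,-1],
])

```text
clock: 6.43
tcp_pos: [0.5354, 0.1165, 0.1094]
orientation: [2.251, 2.19, -0.005]
contact_force: [-14.8, -5.3, 43.2]
grip_width: 0.0003
gripper_force: 21.6
```

Request:
apply_moves([
  [0,0,0,0,0,0,-1],
  [0,0,0,0,-0.002,-0.03,-1],
  [0,0,0,0,0.002,-0.034,-1],
  [0,0,0,0,0.005,-0.034,-1],
  [0,0,0,0,0.004,-0.032,-1],
  [0,0,0,0,0,0,-1],
  [0,0,0,0,0,0,-1],
  [0,0,0,0,0,0,-1],
])

```text
clock: 7.1
tcp_pos: [0.544, 0.1155, 0.2349]
orientation: [-2.251, -2.19, 0.003]
contact_force: [-0.5, 0.2, -0.9]
grip_width: -0.0003
gripper_force: 0.0
```

Request:
apply_moves([
  [0,0,0,0,0,0.022,-1],
  [0,0,0,0,-0.003,0.022,-1],
  [0,0,0,0,-0.004,0.022,-1],
  [0,0,0,0,-0.003,0.022,-1],
  [0,0,0,0,-0.001,0.022,-1],
  [0,0,0,0,0.002,0.02,-1],
  [0,0,0,0,0,0,-1],
  [0,0,0,0,0,0,-1],
])

```text
clock: 7.77
tcp_pos: [0.5348, 0.1163, 0.109]
orientation: [2.251, 2.191, -0.007]
contact_force: [-15.8, -5.8, 47.6]
grip_width: 0.0001
gripper_force: 24.5
```

Request:
apply_moves([
  [0,0,0,0,0,0,-1],
  [0,0,0,0,-0.002,-0.03,-1],
  [0,0,0,0,0.002,-0.034,-1],
  [0,0,0,0,0.005,-0.034,-1],
  [0,0,0,0,0.004,-0.032,-1],
  [0,0,0,0,0,0,-1],
  [0,0,0,0,0,0,-1],
  [0,0,0,0,0,0,-1],
])

```text
clock: 8.43
tcp_pos: [0.5435, 0.1154, 0.2342]
orientation: [-2.25, -2.189, 0.005]
contact_force: [1.8, 0.8, -1.5]
grip_width: -0.0
gripper_force: 0.0
```

Request:
apply_moves([
  [0,0,0,0,0,0.022,-1],
  [0,0,0,0,-0.003,0.022,-1],
  [0,0,0,0,-0.004,0.022,-1],
  [0,0,0,0,-0.003,0.022,-1],
  [0,0,0,0,-0.001,0.022,-1],
  [0,0,0,0,0.002,0.018,-1],
  [0,0,0,0,0,0,-1],
  [0,0,0,0,0,0,-1],
])

```text
clock: 9.1
tcp_pos: [0.5342, 0.1162, 0.1097]
orientation: [-2.251, -2.191, 0.008]
contact_force: [-13.2, -4.7, 38.8]
grip_width: 0.0001
gripper_force: 20.2
```

Request:
apply_moves([
  [0,0,0,0,0,0,-1],
  [0,0,0,0,-0.002,-0.03,-1],
  [0,0,0,0,0.002,-0.034,-1],
  [0,0,0,0,0.005,-0.034,-1],
  [0,0,0,0,0.004,-0.034,-1],
  [0,0,0,0,0,-0.01,-1],
  [0,0,0,0,0,0,-1],
  [0,0,0,0,0,0,-1],
])

```text
clock: 9.77
tcp_pos: [0.5437, 0.1155, 0.2482]
orientation: [-2.251, -2.19, 0.004]
contact_force: [0.2, -0.6, 0.0]
grip_width: 0.0
gripper_force: 0.0
```

Request:
apply_moves([
  [0,0,0,0,0,0,-0.15],
  [0,0,0,-0.036,-0.0015,0,-0.15],
  [0,0,0,-0.036,-0.0015,0,-0.15],
  [0,0,0,-0.036,-0.0015,0,-0.15],
  [0,0,0,-0.036,-0.0015,0,-0.15],
  [0,0,0,-0.036,-0.0015,0,-0.15],
  [0,0,0,0,0,0.03,-0.15],
  [0,0,0,0,0,0.02,-0.15],
])

```text
clock: 10.43
tcp_pos: [0.5305, -0.0673, 0.197]
orientation: [-2.257, -2.183, 0.005]
contact_force: [0.4, 0.3, -0.8]
grip_width: 0.0364
gripper_force: 0.0
```

Run:
```python
from h import *
np.set_printoptions(precision=4,suppress=True)
a=grab_frame("side");o=telemetry.get_obs();p=np.load("pose.npy");print(o["clock"],o["tcp_pos"],o["orientation"],o["grip_width"],o["joints"])
print(proj("side",[o["tcp_pos"],A2W(p,[(-.155,0,.106)])[0]]))
cv2.imwrite("pics/hand.png",np.clip(cv2.resize(a[150:290,200:340],None,fx=4,fy=4,interpolation=cv2.INTER_CUBIC)*1.6,0,255).astype(np.uint8))
```

```text
10.4833 [ 0.5279 -0.0656  0.1931] [-2.2493 -2.1819  0.0106] 0.03627436507336686 [ 0.4777  0.3469 -0.5738  1.8984  0.2235  0.9706 -0.2286]
[[318.6571 183.6059]
 [315.7443 211.554 ]]
```

View pics/hand.png

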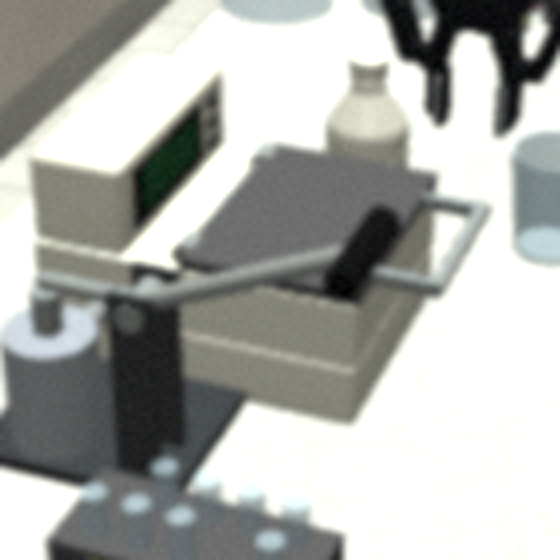

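The side view shows the open fingers, tips at (437,120) and (508,125), above the handle bar. The lever is back at rest. I'll go down over the bar and grip.

Request:
apply_moves([
  [0,0,0,0,0.003,0.02,-0.15],
  [0,0,0,0,0,0.022,-0.15],
  [0,0,0,0,0,0.022,-0.15],
  [0,0,0,0,0,0.022,-0.15],
  [0,0,0,0,0,0.02,-0.15],
  [0,0,0,0,0,0,-0.15],
  [0,0,0,0,0,0,-0.15],
  [0,0,0,0,0,0,-0.15],
], grip_force=40)

```text
clock: 11.15
tcp_pos: [0.5356, -0.0634, 0.0948]
orientation: [-2.251, -2.191, -0.0]
contact_force: [-0.2, 0.7, 0.3]
grip_width: 0.0365
gripper_force: 0.0
```

Request:
apply_moves([
  [0,0,0,0,0,0,-1],
  [0,0,0,0,0,0,-1],
  [0,0,0,0,0,0,-1],
  [0,0,0,0,0,0,-1],
  [0,0,0,0,0,0,-1],
  [0,0,0,0,0,0,-1],
  [0,0,0,0,0,0,-1],
  [0,0,0,0,0,0,-1],
], grip_force=40)

```text
clock: 11.82
tcp_pos: [0.5327, -0.0637, 0.0947]
orientation: [-2.25, -2.189, 0.006]
contact_force: [-7.6, 1.0, 5.8]
grip_width: 0.0107
gripper_force: 39.5
```

Gripped, but about 8 mm near the pad tips. I'll regrip a little lower.

Request:
apply_moves([
  [0,0,0,0,0,0,-0.3],
  [0,0,0,0,0,0,-0.3],
  [0,0,0,0,0,0,-0.3],
  [0,0,0,0,-0.003,0.004,-0.3],
  [0,0,0,0,0,0.004,-0.3],
  [0,0,0,0,0,0,-0.3],
  [0,0,0,0,0,0,-1],
  [0,0,0,0,0,0,-1],
], grip_force=40)

```text
clock: 12.48
tcp_pos: [0.5326, -0.0638, 0.0862]
orientation: [2.252, 2.191, 0.0]
contact_force: [-0.7, 1.1, -0.3]
grip_width: 0.0106
gripper_force: 38.9
```

Request:
apply_moves([
  [0,0,0,0,0,0,-1],
  [0,0,0,0,0,0,-1],
  [0,0,0,0,0,0,-1],
  [0,0,0,0,0,0,-1],
  [0,0,0,0,0,0,-1],
  [0,0,0,0,0,0,-1],
  [0,0,0,0,0,0,-1],
  [0,0,0,0,0,0,-1],
], grip_force=40)

```text
clock: 13.15
tcp_pos: [0.5326, -0.0637, 0.0864]
orientation: [2.252, 2.19, 0.001]
contact_force: [1.8, -0.4, -1.2]
grip_width: 0.011
gripper_force: 38.9
```

Request:
apply_moves([
  [0,0,0,0,0.0004,-0.0114,-1],
  [0,0,0,0,0.0011,-0.0114,-1],
  [0,0,0,0,0.0019,-0.0113,-1],
  [0,0,0,0,0.0026,-0.0112,-1],
  [0,0,0,0,0.0033,-0.011,-1],
  [0,0,0,0,0.004,-0.0107,-1],
  [0,0,0,0,0.0047,-0.0104,-1],
  [0,0,0,0,0.0054,-0.0101,-1],
])

```text
clock: 13.82
tcp_pos: [0.5546, -0.0643, 0.1744]
orientation: [-2.25, -2.189, 0.004]
contact_force: [-1.9, 0.7, -4.7]
grip_width: 0.0103
gripper_force: 38.8
```

Request:
apply_moves([
  [0,0,0,0,0.0061,-0.0097,-1],
  [0,0,0,0,0.0067,-0.0093,-1],
  [0,0,0,0,0.0072,-0.0089,-1],
  [0,0,0,0,0.0079,-0.0083,-1],
  [0,0,0,0,0.0083,-0.0079,-1],
  [0,0,0,0,0.0089,-0.0072,-1],
  [0,0,0,0,0.0093,-0.0067,-1],
  [0,0,0,0,0.0097,-0.0061,-1],
])

```text
clock: 14.48
tcp_pos: [0.6173, -0.0657, 0.2404]
orientation: [-2.249, -2.188, 0.008]
contact_force: [-14.7, 1.7, 16.0]
grip_width: 0.0102
gripper_force: 40.4
```

Request:
apply_moves([
  [0,0,0,0,0,0,-1],
  [0,0,0,0,0,0,-1],
  [0,0,0,0,0,0,-1],
  [0,0,0,0,0,0,-1],
  [0,0,0,0,0,0,-1],
  [0,0,0,0,0,0,-1],
  [0,0,0,0,0,0,-1],
  [0,0,0,0,0,0,-1],
])

```text
clock: 15.15
tcp_pos: [0.6179, -0.0657, 0.2407]
orientation: [-2.25, -2.189, 0.006]
contact_force: [-14.3, 0.6, 16.3]
grip_width: 0.0104
gripper_force: 40.6
```

Run:
```python
from h import *
np.set_printoptions(precision=4,suppress=True)
a=grab_frame("side");b=grab_frame("top");o=telemetry.get_obs();p=np.load("pose.npy");print(o["clock"],o["tcp_pos"],o["contact_force"],o["qvel"],o["grip_width"])
t=o["tcp_pos"]+R.from_rotvec(o["orientation"]).apply([0,0,-.019]);h=A2W(p,[(.02,0,.106)])[0];d=h-t
ux=d[:2]@[np.cos(p[2]),np.sin(p[2])];print("angle",np.degrees(np.arctan2(-d[2],ux)),"radius",np.hypot(ux,d[2]))
pts={}
for deg in(55,60,65):
    th=np.radians(deg);f=lambda x,y,z:A2W(p,[(.02-x*np.cos(th)+z*np.sin(th),y,.106+x*np.sin(th)+z*np.cos(th))])[0]
    q=[f(.175,.059,0),f(.175,-.059,0),f(.132,.09,0),f(.132,-.09,0)];print(deg,[(proj("side",q)-[180,110])*4])
cv2.imwrite("pics/open.png",np.clip(cv2.resize(a[110:250,180:360],None,fx=4,fy=4,interpolation=cv2.INTER_CUBIC)*1.6,0,255).astype(np.uint8))
```

```text
15.25 [ 0.6179 -0.0657  0.2407] [-13.7758   1.3156  15.7717] [ 0.0002  0.0001 -0.0006  0.0015  0.0007 -0.0014 -0.0019] 0.010427112215518695
angle 60.231419163583645 radius 0.17708745125414718
55 [array([[414.8525, 236.7614],
       [474.4257, 167.588 ],
       [361.0635, 300.3574],
       [454.5265, 191.6994]])]
60 [array([[396.0027, 221.8048],
       [457.1248, 153.7868],
       [346.8283, 289.1174],
       [442.0035, 181.7279]])]
65 [array([[376.1572, 208.3232],
       [438.8678, 141.3889],
       [331.872 , 278.9538],
       [428.7983, 172.7595]])]
```

View pics/open.png

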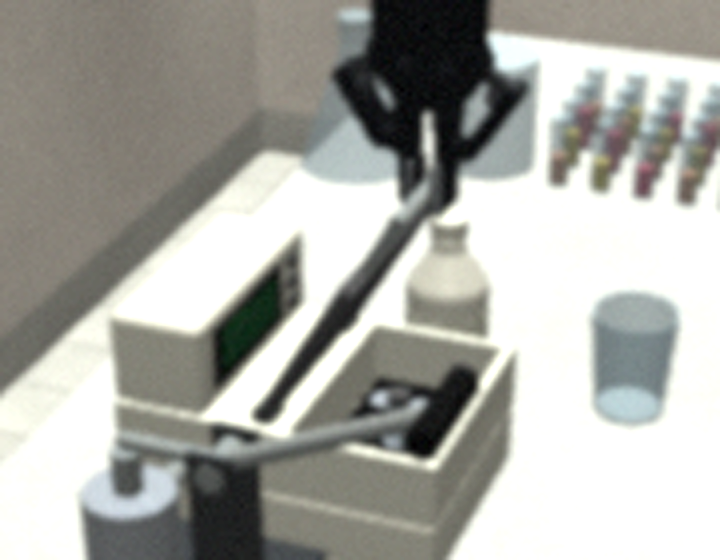

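Request:
apply_moves([
  [0,0,0,0,0.0002,-0.0015,-1],
  [0,0,0,0,0,-0.0015,-1],
  [0,0,0,0,0,0,-1],
  [0,0,0,0,0,0,-1],
  [0,0,0,0,0,0,-1],
  [0,0,0,0,0,0,-1],
  [0,0,0,0,0,0,-1],
  [0,0,0,0,0,0,-1],
])

```text
clock: 15.92
tcp_pos: [0.6189, -0.0657, 0.2415]
orientation: [-2.25, -2.19, 0.003]
contact_force: [-7.6, 1.5, 4.1]
grip_width: 0.0103
gripper_force: 39.9
```

Run:
```python
from h import *
np.set_printoptions(precision=4,suppress=True)
a=grab_frame("side");o=telemetry.get_obs();p=np.load("pose.npy");print(o["clock"],o["tcp_pos"],o["contact_force"],np.abs(o["qvel"]).max())
f=lambda th,x,y,z:A2W(p,[(.02-x*np.cos(th)+z*np.sin(th),y,.106+x*np.sin(th)+z*np.cos(th))])[0]
im=cv2.resize(a[130:220,235:305],None,fx=6.6,fy=6.6,interpolation=cv2.INTER_CUBIC);im=np.clip(im*1.6,0,255).astype(np.uint8)
out=[]
for deg,c in((56,(0,0,255)),(60,(0,255,0)),(64,(255,0,0))):
    th=np.radians(deg);v=im.copy() if not out else v
    for L in([(.02,.09,.006),(.132,.09,.006),(.132,-.09,.006)],[(.175,.059,0),(.175,-.059,0)]):
        q=((proj("side",[f(th,*P) for P in L])-[235,130])*6.6+3).astype(int);cv2.polylines(v,[q.reshape(-1,1,2)],False,c,1)
    out.append(1)
cv2.imwrite("pics/ov.png",cv2.resize(np.hstack([im,v]),(800,514)))
```

```text
15.9667 [ 0.619  -0.0657  0.2415] [-7.2356  1.4163  2.5404] 0.0010438671595789366
```

View pics/ov.png

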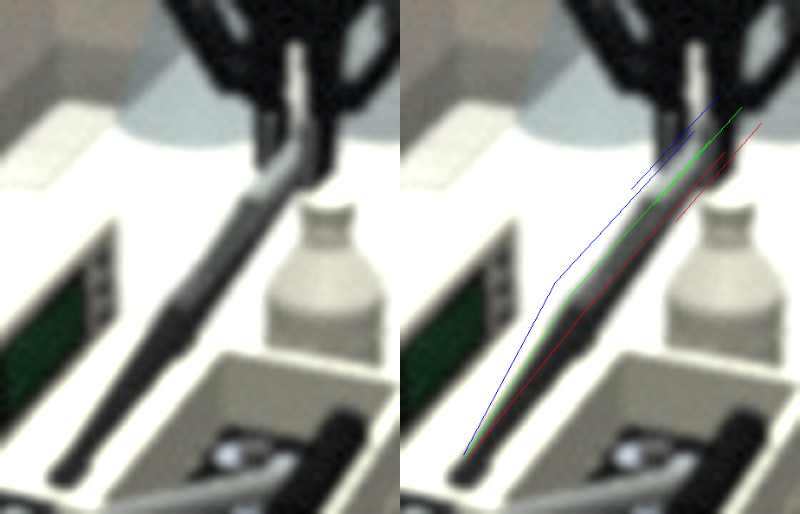

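The overlay shows the lid's top edge and the bar both on the green 60° line, with the near front corner at about (566,302). The arm is steady and the lever is free and up, so I hand in.

```bash
python3 -c "
from bench import order; print(order.hand_in())"
```

```text
the job is handed in; nothing more can be done
None
```

The job is handed in: I gave the pump lever four full strokes with the lid shut, and the arm is now holding the lid open at about 60° by its handle, steady and with the lever free; I went nowhere near the bottle, beaker or rack.

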